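Jack up the front of the bench press and hold it

ROBOT

A 7-joint arm with a two-finger parallel gripper is mounted at the origin on a cart in front of the work surface, level with it; the furniture and walls round the work are solid. World frame = base frame: x ahead of the robot, y to its left, z up, the work surface at z = 0. Lengths are in m, angles in rad, forces in N, time in s.
With the tool pointing down it reaches from about 0.4 to 0.85 m from the base axis. Payload 10.4 kg.
Tool frame: the origin (TCP) lies on the mounting face of the last link; the fingertips stand 173 mm ahead of it and the grasp point (between the pads) lies 155 mm ahead of it (manip.tip_extent is the distance from the TCP to the fingertips, in m); z points along the fingers, y is the line along which they close (so a half turn about z gives the same grasp; the last joint's range is limited). The gripper opens to 85 mm and grips with 20 to 120 N. Pads are 22 mm wide; open, the fingers measure 114 mm over their backs; the gripper's body (76 mm by 85 mm) begins 54 mm behind the grasp point. The pads swing forward as they close: fully open they stand 13 mm farther back than shut.
Start: joints at [-1.235, 0.332, -0.065, 1.46, 0.022, 1.35, -0.088], TCP at [0.219, 0.585, 0.405] pointing down, gripper open.
Joint ranges: [-2.6, 2.6], [-0.5, 2.12], [-1.47, 1.34], [0.16, 2.42], [-1.27, 4.41], [0.06, 2.06], [-2.6, 2.6]. Speed limits (rad/s): [2.22, 2.22, 2.79, 2.79, 3.14, 3.14, 3.14].

INTERFACE

Orientations are given as a unit quaternion [x, y, z, w].
In Python, from workcell import manip gives the robot as it stands.
- The arm moves only by the tool move_arm, never from a script. Its argument "plan" is one flat list of numbers, 7 for each row, row after row: the turn, a rotation vector about the tool's x, y, z in rad, then the shift along the tool's x, y, z in m, then the finger opening in m, from 0 to 0.0854. In form: [ax, ay, az, dx, dy, dz, gripper, ax, ay, az, dx, dy, dz, gripper, ...]. A call has 1 to 12 rows; each row is the pose to reach, as a shift and turn from the pose commanded when the call began, along the tool's axes at that moment; what a row does not reach only later rows make up. A row lasts 1/8 s, in which the tool goes at most 62.5 mm and 10.7 degrees, less where a joint would pass 70% of its speed; a pose out of reach is approached as far as the arm can. A call with a gripper value outside its range is refused whole. The fingers move at their own pace and stop on an object; "squeeze" is the grip in N (left out, the last holds). Time passes only in rows, so rows that repeat a pose let the fingers close. It gives the time, the measured TCP pose, the force, the opening and the grip force at its end, in the units of the state.
- manip.get_obs(): the state, without advancing time (a new reading comes with each control period).
- manip.camera(name): name is "side" or "top" or "wrist"; returns a dict with "color" (384x512x3 uint8, red, green, blue), "fx", "fy", "cx", "cy" (pixels), "cam_to_world" (4x4, takes a point from camera to world coordinates); the wrist camera has in their place "mount" (4x4, takes a point from camera to tool coordinates, whose origin is the TCP and whose axes are the flange's). Camera axes: x right, y down, z forward; pixel columns grow to the right and rows downward; lengths in m; the calibration is good to about 2 mm. The wrist camera is an equidistant fisheye: a pixel r from the principal point sees the ray r / f radians off the axis. A picture is of the moment at which its call begins: read the wrist's pose just before it. There is no depth.
- manip.hand_in(): hands the job in; it is judged then, once.
Trained networks look in a picture, given as the dict that the camera call returned (one of the last four; its "shot" number tells which), for a name from the list of things; names that differ only in an ending like _2 or _b are one class to them, and where a whole thing is asked for, a point or a joint stands for the part that bears it (a point fixed in the world has none). Each returns a list of dicts, best first, with "conf" (0 to 1); they miss things now and then, are a little off and sometimes report something else, mostly with a low value. They report only what shows in the picture. A call takes as long as a camera call.
- manip.look_for(picture, label): "position" ([x, y, z] in m, in the coordinates of the camera as it stood for that picture, good to about 4 mm: the middle of the surface that is visible of it).
- manip.silhouettes(picture, label): "pixels" (384x512 bool, what is visible of it).
- manip.tip_of(picture, label): "position" ([x, y, z] in m, in the coordinates of the camera as it stood for that picture, good to about 4 mm: a listed point, or the origin of a listed thing).
The state is a dict: "clock": time; "joint_pos": joint angles; "joint_velocities": joint speeds; "tau": joint torques, N m; "position": TCP position; "ee_rot": TCP orientation; "ft_force": force on the tool from outside, world axes, zero at the start; "torque": the same for the moment, N m; "grip_width": opening from 0.0 (shut) to 1.0 (fully open); "grasp_force": force on a finger pad.
Only numpy, scipy, OpenCV 4.12 (cv2) and the standard library are available. Lean on these libraries where they do the work, as an engineer would, in place of code of your own. Each camera call takes 0.05 s, during which the arm holds its last target. There are 200 camera calls.

TASK

Move the toe jack in between the press's front feet and stand it flat on the worktop so that its saddle stands centred under the lift pad of the press (straight below the bolt of the lug on the deck's front edge), with the jack's handle still up. Then push the jack's handle fully down so that the jack lifts the front of the press, and finish while holding the handle down there with the gripper. Do not touch the press with the robot, and leave the other things on the worktop undisturbed.

Things in the scene. Friction and masses are not known exactly. Their poses are not given: they have to be found in the camera images.
- jack: Loose toe jack, dark steel, 0.6 to 0.85 kg, slides on the worktop. Origin: centre of the underside of its base plate (230 along x, 50 along y, 10 mm thick). +x points from grip post (rear) to toe (front). Twin side plates x -3 to 43, up to z 82 mm; toe 36 mm wide, x 39 to 111, at most 30 mm high when down, but its back plate (x 43 to 51) reaches 68 mm.
- jack_post (a point): Point in the jack's grip post, 60 mm up, at jack x = -100 mm, y = 0; axes as the jack's. The post is a fixed upright block 24 mm along x, 22 mm along y, top at 80 mm: take it across y from above. The handle's bar, when up, starts 26 mm in front of the post's front face and tops out at 101 mm.
- saddle (a point): Centre of the top face of the jack's saddle, a round disc 28 mm across on the toe, at jack x = +95 mm, y = 0; 30 mm above the worktop with the handle up, rises 24 mm over the full handle stroke. Axes as the jack's.
- bar (a point): Centre of the cross bar of the jack's T handle: round, 18 mm thick, 60 mm long along the jack's y. The arm is 80 mm long, from a pivot at jack x = 22, z = 65 mm rearward to the bar. Bar centre about 92 mm up when the handle is up, 41 mm when fully down, at jack x between -58 and -53 mm. Axes turn with the handle.
- handle (a joint): Jack handle, rad: 0 = up (start), 0.65 = fully down at a hard stop. It springs back up when let go; the bar takes about 1.5 to 3 N downward unloaded, 8 to 12 N with the press on the saddle. The saddle rises 37 mm per rad.
- lift_point (a point): Centre of the lower face of the lift pad, a round pad 26 mm across under the lift lug, 38 mm above the worktop at the start. The lug is a steel clamp block (50 deep, 36 mm wide) on the press deck's front edge with a round bolt head (20 mm across, top at 84 mm) straight above the pad. x points from the front edge square into the press, y left.
- press_stand: Fixed mounting of the grey bench press. Origin on the worktop, under the lift pad were the lug in the middle of the deck (it is clamped up to 28 mm left or right); x to the rear. The tilting deck is 200 mm wide, its underside 48 and top 66 mm up, front edge 20 mm in front of the origin; round front feet 24 mm across stand at x = 25, y = +-86 mm. Column and head rise to 0.33 m from x = 37 mm back.
- deck_front (a point): Middle of the top of the press deck's front edge, 66 mm up at the start, 20 mm in front of the stand's origin; the lug's face stands 9 mm further forward. The deck hinges 200 mm behind the lift point, 50 mm up; it takes about 10 to 15 N upward at the lift pad, falls back if not held, and fully jacked the lift point stands about 54 mm up.
- die_0: Bystander: upright steel setting die, 22x22x45 mm. Origin at the centre of its underside.
- die_1: Bystander: upright darker steel setting die, 22x22x38 mm. Origin at the centre of its underside.
- snap_dish: Bystander: round enamel dish of snap sockets, 68x68x19 mm. Origin at the centre of its underside.
- spool_1: Bystander: upright spool of white thread, 33x33x55 mm. Origin at the centre of its underside.
- oil_bottle: Bystander: small oiler with a spout, 42x42x124 mm. Origin at the centre of its underside.
- spanner: Bystander: flat spanner, 26x156x5 mm, lying along its y axis. Origin at the centre of its underside.
- spool_2: Bystander: upright spool of blue thread, 33x33x55 mm. Origin at the centre of its underside.

How it is judged:
By the outcome, as a careful person would: the job done as asked, in the order asked, and still so for the second after the job is handed in, while the arm keeps its last pose, push and grip.
It also fails if it takes over 48 s, if anything falls off the work surface, if the arm or the gripper's body presses on something with over 40 N, if the wrist force passes 120 N, or if a joint passes its speed limit or range.

## Working session

There is one attempt and no reset: what is moved stays moved. The work goes in short steps, Python scripts to look and compute and a tool call to move; the robot and the scene stay as the last step left them, time stands still between calls to the robot, and variables do not carry over. Pictures are saved under pics/ and viewed, at most 10 in all, crops included, and the job is handed in when it is done.

Besides the shell and the picture viewer there is one more tool, called after "Call:" as name(argument=value, ...), one argument or row to a line, values as JSON. move_arm: Moves the arm, as the interface text tells. Its arguments: {"type":"object","properties":{"plan":{"type":"array","items":{"type":"number"}},"squeeze":{"type":"number"}},"required":["plan"]}

```bash
mkdir -p pics; ls; cat > h.py <<'E'
import numpy as np,cv2
from scipy.spatial.transform import Rotation as R
from workcell import manip
def T(obs):
    M=np.eye(4);M[:3,:3]=R.from_quat(obs['ee_rot']).as_matrix();M[:3,3]=obs['position'];return M
def shot(name,save=None):
    o=manip.get_obs();p=manip.camera(name)
    C=T(o)@np.array(p['mount']) if name=='wrist' else np.array(p['cam_to_world'])
    if save: cv2.imwrite('pics/'+save,p['color'][:,:,::-1])
    return p,C
def w(C,x): return (C@np.r_[x,1])[:3]
def find(p,C,l,f='tip_of',n=2):
    for d in getattr(manip,f)(p,l)[:n]: print(l,f,round(d['conf'],2),np.round(w(C,d['position']),4))
E
python3 - <<'E'
from h import *
o=manip.get_obs();print(o['clock'],o['position'],o['ee_rot'],manip.tip_extent)
for c in ['top','side']:
    p,C=shot(c,c+'0.png');print(c,np.round(C,3).tolist())
    for l in ['jack','jack_post','saddle','bar','lift_point','press_stand','deck_front']: find(p,C,l)
    for l in ['die_0','snap_dish','spool_1','oil_bottle','spanner']: find(p,C,l,n=3)
a=cv2.imread('pics/top0.png');b=cv2.imread('pics/side0.png')
E
```

```text
pics
0.0 [0.21944974 0.58508149 0.4039212 ] [ 1.78458893e-01  9.83947117e-01 -6.95324525e-04 -1.00486836e-04] 0.1734
top [[-0.024, -0.98, 0.195, 0.394], [-1.0, 0.025, 0.0, 0.266], [-0.005, -0.195, -0.981, 0.963], [0.0, 0.0, 0.0, 1.0]]
jack tip_of 0.93 [ 0.5561  0.0649 -0.0016]
jack tip_of 0.58 [0.6501 0.0852 0.0287]
jack_post tip_of 0.82 [0.4562 0.0403 0.0621]
saddle tip_of 0.73 [0.6489 0.0823 0.0278]
bar tip_of 0.8 [0.5071 0.0461 0.0888]
bar tip_of 0.37 [0.6497 0.0849 0.0282]
lift_point tip_of 0.7 [ 0.4727  0.6102 -0.0044]
lift_point tip_of 0.49 [0.601  0.2985 0.0403]
press_stand tip_of 0.61 [ 0.5882  0.3058 -0.0017]
deck_front tip_of 0.75 [0.5801 0.2871 0.064 ]
deck_front tip_of 0.42 [0.5548 0.0619 0.0015]
die_0 tip_of 0.5 [ 0.4433  0.5125 -0.0048]
die_0 tip_of 0.42 [ 0.5     0.5554 -0.0006]
spool_1 tip_of 0.79 [ 0.4733  0.6103 -0.005 ]
spool_1 tip_of 0.47 [ 0.6878 -0.0636  0.0027]
oil_bottle tip_of 0.86 [0.7684 0.0256 0.001 ]
spanner tip_of 0.81 [ 0.7724  0.1559 -0.0009]
side [[-1.0, -0.017, 0.007, 0.568], [-0.015, 0.507, -0.862, 1.263], [0.011, -0.862, -0.507, 0.661], [0.0, 0.0, 
[... 272 characters left out ...]
e-01 -4.000e-04]
bar tip_of 0.49 [0.5055 0.0533 0.0944]
lift_point tip_of 0.44 [0.5984 0.2996 0.0374]
press_stand tip_of 0.62 [0.5873 0.304  0.0025]
deck_front tip_of 0.82 [0.5841 0.286  0.0671]
deck_front tip_of 0.48 [0.4992 0.5508 0.0044]
die_0 tip_of 0.55 [0.4985 0.5535 0.0011]
die_0 tip_of 0.52 [ 0.4421  0.5121 -0.0014]
snap_dish tip_of 0.53 [7.737e-01 1.543e-01 4.000e-04]
snap_dish tip_of 0.45 [0.376  0.4608 0.0029]
spool_1 tip_of 0.82 [ 0.4755  0.6085 -0.0033]
spool_1 tip_of 0.46 [ 0.6883 -0.0602  0.0035]
oil_bottle tip_of 0.69 [ 0.7702  0.0247 -0.0039]
oil_bottle tip_of 0.63 [0.6443 0.0881 0.033 ]
spanner tip_of 0.66 [ 0.7715  0.0225 -0.0008]
spanner tip_of 0.61 [0.7779 0.154  0.0019]
```

View pics/top0.png

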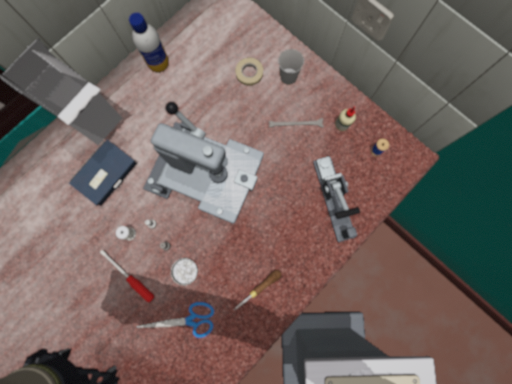

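View pics/side0.png

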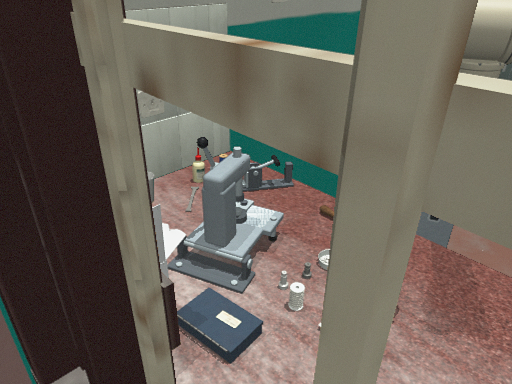

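The top view shows the jack at about (335,200), its post at the lower end (345,232) and its toe at (325,165). The press deck's front edge runs from (262,150) to (235,220), and the area between is clear. The side view agrees with this. I'll move above the grip post.

```bash
cat >> h.py <<'E'
def delta(pos,yaw):
    """rows to TCP pos with tool down, tool x at yaw (deg)"""
    M=T(manip.get_obs());D=R.from_euler('z',yaw,degrees=True)*R.from_quat([1,0,0,0])
    r=(R.from_matrix(M[:3,:3]).inv()*D).as_rotvec();s=M[:3,:3].T@(np.array(pos)-M[:3,3])
    print('turn',np.round(r,4),'shift',np.round(s,4))
E
python3 -c "
from h import *
delta([.459,.042,.33],12.6)"
```

```text
turn [ 0.0000e+00 -2.0000e-04  2.5629e+00] shift [-0.415  -0.4245  0.0747]
```

Call:
move_arm(
  plan=[0,0,2.563,-0.415,-0.4245,0.075,0.0854,0,0,2.563,-0.415,-0.4245,0.075,0.0854,0,0,2.563,-0.415,-0.4245,0.075,0.0854,0,0,2.563,-0.415,-0.4245,0.075,0.0854,0,0,2.563,-0.415,-0.4245,0.075,0.0854,0,0,2.563,-0.415,-0.4245,0.075,0.0854,0,0,2.563,-0.415,-0.4245,0.075,0.0854,0,0,2.563,-0.415,-0.4245,0.075,0.0854,0,0,2.563,-0.415,-0.4245,0.075,0.0854,0,0,2.563,-0.415,-0.4245,0.075,0.0854,0,0,2.563,-0.415,-0.4245,0.075,0.0854,0,0,2.563,-0.415,-0.4245,0.075,0.0854],
  squeeze=60,
)

```text
clock: 2.8
position: [0.4591, 0.0415, 0.3297]
ee_rot: [0.966, 0.26, 0.0, -0.0]
ft_force: [0.6, -0.2, 0.1]
grip_width: 0.999
grasp_force: 0.0
```

```bash
python3 - <<'E'
from h import *
o=manip.get_obs();print(o['clock'],o['position'],np.round(o['joint_pos'],2),o['ft_force'])
p,C=shot('wrist','w1.png')
for l in ['jack','jack_post','saddle','bar','lift_point','deck_front','press_stand']: find(p,C,l)
delta([.459,.042,.33],12.6)
E
```

```text
2.8 [0.45907993 0.04147567 0.32973649] [-0.67  0.01  0.49  2.   -0.01  1.13 -1.22] [ 0.60025018 -0.15210462  0.07609528]
jack tip_of 0.95 [0.5562 0.066  0.002 ]
jack_post tip_of 0.73 [0.4619 0.0405 0.0615]
saddle tip_of 0.69 [0.4587 0.0421 0.0625]
bar tip_of 0.56 [0.5097 0.0492 0.0901]
deck_front tip_of 0.19 [5.529e-01 6.550e-02 4.000e-04]
turn [-1.000e-04 -2.000e-04  3.153e-01] shift [-0.      0.0001 -0.0003]
```

View pics/w1.png

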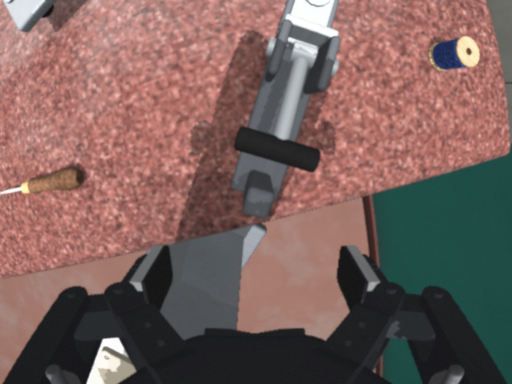

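The wrist view shows the post at about (262,193), with the bar ahead of it at (277,148), which agrees with the estimates. I'll finish the turn, descend and grip.

Call:
move_arm(
  plan=[0,0,0.18,0,0,0,0.0854,0,0,0.322,0,0,0,0.0854,0,0,0.322,0,0,0.03,0.07,0,0,0.322,0,0,0.06,0.07,0,0,0.322,0,0,0.09,0.07,0,0,0.322,0,0,0.111,0.07,0,0,0.322,0,0,0.111,0.05,0,0,0.322,0,0,0.111,0.02,0,0,0.322,0,0,0.111,0.01,0,0,0.322,0,0,0.111,0.01,0,0,0.322,0,0,0.111,0.01,0,0,0.322,0,0,0.111,0.01],
  squeeze=60,
)

```text
clock: 4.7
position: [0.4595, 0.0419, 0.2199]
ee_rot: [0.994, 0.105, 0.001, -0.0]
ft_force: [-0.8, -2.5, 7.2]
grip_width: 0.247
grasp_force: 59.5
```

```bash
python3 - <<'E'
from h import *
o=manip.get_obs();print(o['clock'],o['position'],np.round(o['joint_pos'],2),o['ft_force'],o['grip_width'],o['grasp_force'])
for c in ['wrist','top','side']:
    p,C=shot(c)
    for l in ['jack','saddle','bar','lift_point','deck_front','press_stand']: find(p,C,l,n=1)
E
```

```text
4.7 [0.45950042 0.04191909 0.21987295] [-0.65  0.18  0.5   2.1  -0.11  0.88 -1.45] [-0.81861065 -2.48593173  7.16969408] 0.24708183810967793 59.49866831302643
jack tip_of 0.86 [0.5542 0.0673 0.0032]
bar tip_of 0.72 [0.5052 0.0529 0.094 ]
deck_front tip_of 0.41 [0.4585 0.0457 0.0592]
jack tip_of 0.9 [ 0.5551  0.0632 -0.0007]
saddle tip_of 0.93 [0.6536 0.085  0.0298]
bar tip_of 0.51 [0.508  0.05   0.0906]
lift_point tip_of 0.57 [0.6011 0.3053 0.0383]
deck_front tip_of 0.89 [0.5832 0.2883 0.0638]
press_stand tip_of 0.59 [ 5.859e-01  3.081e-01 -3.000e-04]
jack tip_of 0.93 [ 0.5561  0.0659 -0.0014]
saddle tip_of 0.45 [0.6453 0.0859 0.0353]
bar tip_of 0.59 [0.5094 0.0521 0.0948]
lift_point tip_of 0.65 [0.5996 0.3007 0.0382]
deck_front tip_of 0.57 [0.5789 0.2887 0.0676]
press_stand tip_of 0.85 [ 5.847e-01  3.038e-01 -1.000e-04]
```

```bash
python3 - <<'E'
import cv2,numpy as np
a=cv2.imread('pics/top0.png')[120:235,180:280];b=cv2.imread('pics/side0.png')[180:270,200:300]
a=cv2.resize(a,(400,460),interpolation=2);b=cv2.resize(b,(400,360),interpolation=2);b=np.vstack([b,np.zeros((100,400,3),np.uint8)])
cv2.imwrite('pics/crop.png',np.hstack([a,b]))
E
```

```text
(no output)
```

View pics/crop.png

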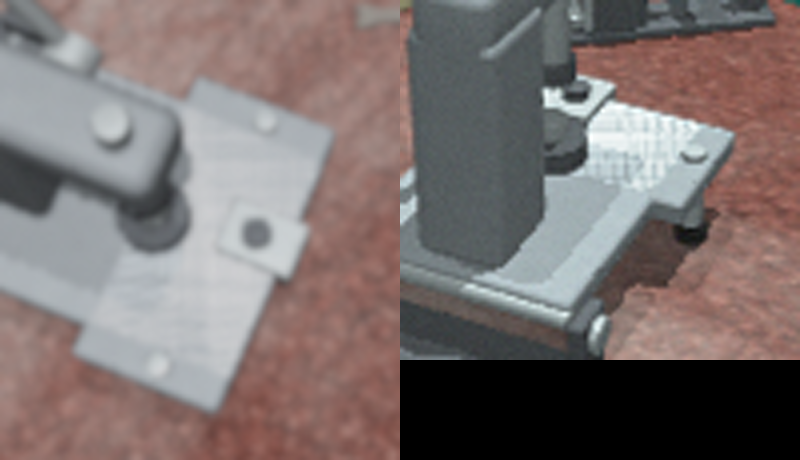

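The crops show the deck's front corners at (332,130) and (217,410) in the left panel. The lug's bolt head is at (258,233) on the left and (575,92) on the right.

```bash
python3 - <<'E'
from h import *
def bp(p,C,u,v,z):
    d=C[:3,:3]@[(u-p['cx'])/p['fx'],(v-p['cy'])/p['fy'],1]; return C[:3,3]+d*(z-C[2,3])/d[2]
p,C=shot('top');f=lambda x,y,z:bp(p,C,180+x/4-.4,120+y/4-.4,z)
a,b=f(332,130,.066),f(217,410,.066);print(a,b,np.linalg.norm(a-b))
d=b-a;print('yaw edge',np.degrees(np.arctan2(d[1],d[0]))-90)
c,e=f(266,122,.07),f(157,366,.07);d=e-c;print('yaw bolts',np.degrees(np.arctan2(d[1],d[0]))-90,np.linalg.norm(d),c,e)
print('bolt',f(258,233,.084))
p,C=shot('side');print('bolt side',bp(p,C,200+175/4-.4,180+92/4-.4,.084))
p,C=shot('side');print('footbolt left side',bp(p,C,200+295/4-.4,180+153/4-.4,.07))
E
```

```text
[0.67115317 0.25157028 0.066     ] [0.49164148 0.32799749 0.066     ] 0.19510398492163858
yaw edge 66.93809371481049
yaw bolts 65.69607643445957 0.17201673331750422 [0.67638448 0.29401635 0.07      ] [0.51961272 0.36481444 0.07      ]
bolt [0.59980884 0.29988207 0.084     ]
bolt side [0.60182757 0.31186816 0.084     ]
footbolt left side [0.51980515 0.36466435 0.07      ]
```

The yaw of the press is about 66.4° and the lift point is about (0.600, 0.301). Next I'll turn the jack about its post, staying clear of the press.

Call:
move_arm(
  plan=[0,0,-0.08,0.004,0,-0.0005,0.01,0,0,-0.18,0.01,0,-0.001,0.01,0,0,-0.28,0.016,0,-0.001,0.01,0,0,-0.38,0.022,0,-0.001,0.01,0,0,-0.48,0.028,0,-0.001,0.01,0,0,-0.58,0.031,0,-0.001,0.01,0,0,-0.68,0.031,0,-0.001,0.01,0,0,-0.78,0.031,0,-0.001,0.01,0,0,-0.87,0.031,0,-0.001,0.01,0,0,-0.948,0.031,0,-0.001,0.01,0,0,-0.948,0.031,0,-0.001,0.01,0,0,-0.948,0.031,0,-0.001,0.01],
)

```text
clock: 7.4
position: [0.4891, 0.0486, 0.2199]
ee_rot: [0.837, 0.547, -0.0, -0.0]
ft_force: [-3.0, -0.1, 1.3]
grip_width: 0.246
grasp_force: 59.8
```

```bash
cat > m.py <<'E'
from h import *
import sys
o=manip.get_obs();q=o['ee_rot'];yaw=2*np.degrees(np.arctan2(q[1],q[0]))
print(o['clock'],o['position'],'yaw',yaw,np.round(o['joint_pos'],2),o['ft_force'],o['grip_width'])
for c in ['wrist','top','side']:
    p,C=shot(c,c+sys.argv[1]+'.png')
    for l in ['jack','saddle','bar','lift_point','deck_front']: find(p,C,l,n=1)
E
python3 m.py 2
```

```text
7.4 [0.4891105  0.04860967 0.2199006 ] yaw 66.34207607322918 [-0.52  0.24  0.36  2.02 -0.11  0.9  -0.51] [-2.96990669 -0.05799283  1.27515772] 0.24596007913434073
jack tip_of 0.82 [0.5235 0.145  0.0021]
bar tip_of 0.63 [0.5112 0.0907 0.0944]
jack tip_of 0.8 [ 0.5224  0.1395 -0.0024]
saddle tip_of 0.79 [0.5673 0.2266 0.029 ]
bar tip_of 0.58 [0.5072 0.0912 0.0906]
lift_point tip_of 0.6 [0.6022 0.3031 0.0404]
deck_front tip_of 0.81 [0.5789 0.2857 0.0646]
jack tip_of 0.9 [ 5.262e-01  1.417e-01 -3.000e-04]
saddle tip_of 0.66 [0.5585 0.2269 0.0318]
bar tip_of 0.62 [0.5056 0.0967 0.0948]
lift_point tip_of 0.7 [0.5991 0.3019 0.0368]
deck_front tip_of 0.7 [0.5817 0.2869 0.0649]
```

View pics/wrist2.png

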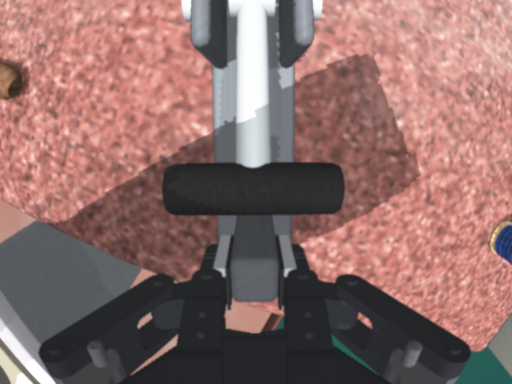

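The wrist view shows the jack square in the gripper, with the post at (255,265) and the bar at (253,188). I'll advance partway along the press axis and check.

Call:
move_arm(
  plan=[0,0,0,0.008,0,0,0.01,0,0,0,0.018,0,0,0.01,0,0,0,0.028,0,0,0.01,0,0,0,0.036,0,0,0.01,0,0,0,0.04,0,0,0.01,0,0,0,0.04,0,0,0.01],
)

```text
clock: 9.05
position: [0.5057, 0.0845, 0.2199]
ee_rot: [0.837, 0.547, 0.0, 0.0]
ft_force: [-0.8, -3.8, 2.3]
grip_width: 0.25
grasp_force: 60.0
```

```bash
python3 m.py 3; python3 - <<'E'
import cv2,numpy as np
a=cv2.imread('pics/top3.png')[120:260,180:330];b=cv2.imread('pics/side3.png')[150:250,200:310]
a=cv2.resize(a,(450,420),interpolation=2);b=cv2.resize(b,(330,300),interpolation=2);b=np.vstack([b,np.zeros((120,330,3),np.uint8)])
cv2.imwrite('pics/crop3.png',np.hstack([a,b]))
E
```

```text
9.05 [0.50568333 0.08449879 0.21988214] yaw 66.30282239052698 [-0.56  0.28  0.34  1.97 -0.12  0.91 -0.57] [-0.82724011 -3.75114159  2.34581674] 0.250121771632576
jack tip_of 0.63 [0.5432 0.1802 0.0028]
bar tip_of 0.79 [0.5251 0.1265 0.0902]
jack tip_of 0.72 [5.428e-01 1.761e-01 3.000e-04]
saddle tip_of 0.81 [0.5849 0.2633 0.0306]
bar tip_of 0.89 [0.5248 0.1261 0.0879]
lift_point tip_of 0.84 [0.6031 0.3028 0.037 ]
deck_front tip_of 0.86 [0.584  0.2863 0.0655]
jack tip_of 0.88 [ 0.5403  0.1782 -0.0024]
saddle tip_of 0.64 [0.577  0.2636 0.0334]
bar tip_of 0.74 [0.5251 0.1324 0.0949]
lift_point tip_of 0.68 [0.5995 0.3018 0.0382]
deck_front tip_of 0.58 [0.5789 0.2861 0.0646]
```

View pics/crop3.png

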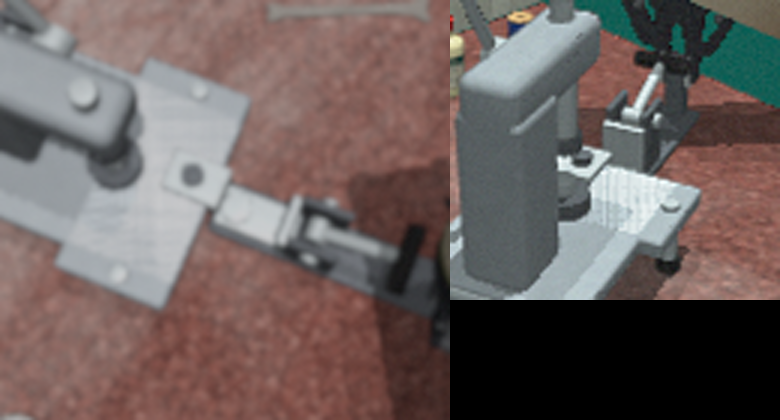

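The crop shows the jack lined up with the lug: saddle at about (237,211), lug bolt at (192,175), bar at about (404,258).

```bash
python3 - <<'E'
from h import *
p,C=shot('top')
def f(x,y,z):
    u=180+x/3-.33;v=120+y/3-.33
    d=C[:3,:3]@[(u-p['cx'])/p['fx'],(v-p['cy'])/p['fy'],1]; return C[:3,3]+d*(z-C[2,3])/d[2]
M=T(manip.get_obs())
for n,x in dict(saddle=f(237,211,.030),bolt=f(192,175,.084),bar=f(404,258,.101),fl=f(118,273,.07),fr=f(200,91,.07),tl=f(217,205,.02),toel=f(213,226,.01)).items():
    print(n,np.round(x,4),'tool',np.round((M[:3,:3].T@(x-M[:3,3]))[:2],4))
x=np.array([.6002,.3013,0]);print((M[:3,:3].T@(x-M[:3,3]))[:2])
E
```

```text
saddle [0.5786 0.2641 0.03  ] tool [ 0.1938 -0.0055]
bolt [0.5994 0.301  0.084 ] tool [ 0.2359 -0.0012]
bar [0.5227 0.1311 0.101 ] tool [ 0.0495 -0.0032]
fl [0.5207 0.3644 0.07  ] tool [ 0.2624 -0.0988]
fr [0.6766 0.2934 0.07  ] tool [0.26   0.0725]
tl [0.5865 0.2817 0.02  ] tool [ 0.2131 -0.0054]
toel [0.5695 0.2859 0.01  ] tool [ 0.2101 -0.0226]
[ 0.2365457  -0.00070134]
```

Call:
move_arm(
  plan=[0,0,0.008,0.006,0,0,0.01,0,0,0.017,0.014,0,0,0.01,0,0,0.017,0.022,0,0,0.01,0,0,0.017,0.03,0,0,0.01,0,0,0.017,0.037,0,0,0.01,0,0,0.017,0.0415,0,0,0.01,0,0,0.017,0.0415,0,0,0.01,0,0,0.017,0.0415,0,0,0.01],
)

```text
clock: 11.0
position: [0.5222, 0.1227, 0.2199]
ee_rot: [0.842, 0.54, 0.0, 0.0]
ft_force: [-0.6, -5.2, 3.8]
grip_width: 0.249
grasp_force: 60.1
```

```bash
python3 m.py 4; python3 - <<'E'
import cv2,numpy as np
a=cv2.imread('pics/top4.png')[120:260,180:330];b=cv2.imread('pics/side4.png')[150:250,200:310]
a=cv2.resize(a,(450,420),interpolation=2);b=cv2.resize(b,(330,300),interpolation=2);b=np.vstack([b,np.zeros((120,330,3),np.uint8)])
cv2.imwrite('pics/crop4.png',np.hstack([a,b]))
E
```

```text
11.0 [0.52216866 0.12268687 0.21989585] yaw 65.36343633864477 [-0.6   0.33  0.33  1.91 -0.13  0.92 -0.64] [-0.64739431 -5.19294778  3.75282069] 0.24932625480422535
jack tip_of 0.67 [ 0.5622  0.2156 -0.0008]
bar tip_of 0.82 [0.546  0.1624 0.0912]
lift_point tip_of 0.35 [0.5208 0.1238 0.0601]
deck_front tip_of 0.5 [0.5473 0.166  0.0904]
jack tip_of 0.72 [0.5582 0.216  0.0017]
saddle tip_of 0.69 [0.6058 0.2994 0.0289]
bar tip_of 0.74 [0.5413 0.1657 0.0889]
lift_point tip_of 0.65 [0.6011 0.3008 0.038 ]
deck_front tip_of 0.97 [0.5838 0.2879 0.0629]
jack tip_of 0.7 [ 0.5631  0.216  -0.0027]
saddle tip_of 0.22 [0.4993 0.5509 0.0013]
bar tip_of 0.75 [0.5389 0.1677 0.0948]
lift_point tip_of 0.55 [0.6001 0.3015 0.0391]
```

View pics/crop4.png

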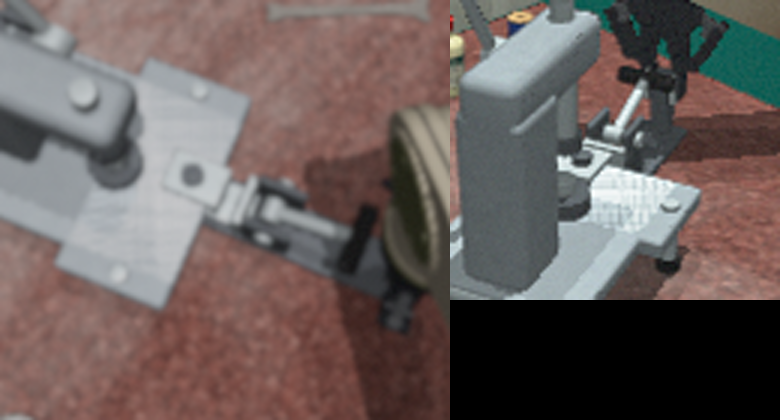

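Left panel: the toe is under the lug (bolt at (192,175)), with the back plate just in front of the lug's face. I'll overlay the model to check centring.

```bash
cat > ov.py <<'E'
from h import *
a=cv2.imread('pics/top4.png');a=cv2.resize(a[140:250,220:330],(770,770)[:2],interpolation=2)
p,C=shot('top');L=np.array([.600,.3012]);Ci=np.linalg.inv(C)
def pr(P):
    q=(Ci@np.c_[P,np.ones(len(P))].T)[:3];u=q[0]/q[2]*p['fx']+p['cx'];v=q[1]/q[2]*p['fy']+p['cy']
    return np.c_[(u-220+.5)*7-.5,(v-140+.5)*7-.5].astype(np.int32)
th=np.radians(66);e=np.array([np.cos(th),np.sin(th)]);n=np.array([-e[1],e[0]]);O=L-.095*e
def box(x0,x1,y,z,c):
    P=[np.r_[O+x*e+s*n,z] for x,s in[(x0,-y),(x1,-y),(x1,y),(x0,y)]];cv2.polylines(a,[pr(np.array(P))],True,c,1)
box(-.115,.115,.025,.01,(0,255,0));box(.043,.051,.018,.068,(0,255,255))
box(-.062,-.044,.030,.092,(255,0,255))
t=np.linspace(0,6.28,30);P=np.array([np.r_[L+.010*np.array([np.cos(k),np.sin(k)]),.084] for k in t]);cv2.polylines(a,[pr(P)],True,(0,0,255),1)
cv2.imwrite('pics/ov.png',cv2.resize(a,(600,600)))
E
python3 ov.py
```

```text
(no output)
```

View pics/ov.png

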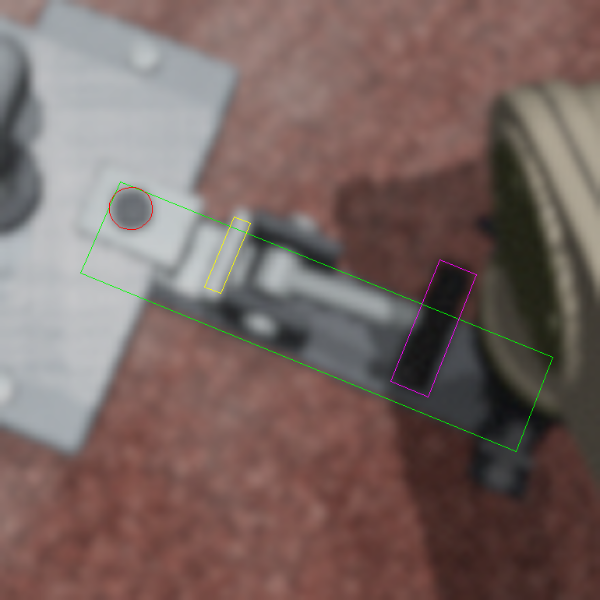

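The overlay (base green, back plate yellow, bar magenta, bolt red) matches the picture to about 2 mm, so the jack is placed. Next I'll release it, rise above the bar and close the fingers.

Call:
move_arm(
  plan=[0,0,0,0,0,0,0.03,0,0,0,0,0,0,0.05,0,0,0,0,0,0,0.05,0,0,0,0,0,-0.02,0.05,0,0,0,0,0,-0.05,0.05,0,0,0,0,0,-0.08,0.05,0,0,0,0,0,-0.085,0.03,0,0,0,0.02,0,-0.085,0,0,0,0,0.0445,0,-0.085,0,0,0,0,0.0445,0,-0.085,0,0,0,0,0.0445,0,-0.085,0,0,0,0,0.0445,0,-0.085,0],
  squeeze=40,
)

```text
clock: 13.45
position: [0.5403, 0.1632, 0.3042]
ee_rot: [0.842, 0.54, -0.0, -0.0]
ft_force: [-0.3, 0.5, -0.3]
grip_width: -0.002
grasp_force: 0.0
```

```bash
python3 m.py 5
```

```text
13.45 [0.5403069  0.16316726 0.30423833] yaw 65.37778895099503 [-0.65  0.28  0.32  1.76 -0.1   1.11 -0.72] [-0.30334897  0.49706597 -0.26899551] -0.002106048823629882
jack tip_of 0.62 [0.564  0.2193 0.0026]
saddle tip_of 0.64 [0.7699 0.1586 0.001 ]
bar tip_of 0.93 [0.5453 0.1648 0.0917]
lift_point tip_of 0.56 [0.6003 0.3009 0.0387]
deck_front tip_of 0.77 [0.5757 0.2886 0.0648]
jack tip_of 0.77 [ 5.612e-01  2.159e-01 -3.000e-04]
saddle tip_of 0.52 [0.6014 0.2998 0.0282]
bar tip_of 0.67 [0.5431 0.1646 0.0883]
lift_point tip_of 0.56 [0.5816 0.2889 0.0646]
deck_front tip_of 0.71 [0.583  0.2904 0.0654]
bar tip_of 0.74 [0.5408 0.1675 0.0936]
lift_point tip_of 0.61 [0.5999 0.3049 0.0401]
deck_front tip_of 0.77 [0.5831 0.2877 0.0651]
```

View pics/wrist5.png

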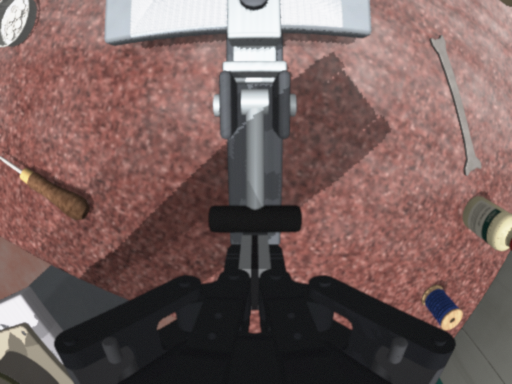

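The wrist view shows the lug bolt (254,2), the jack's axis (255,100) and the bar (255,218) all in line under the closed fingers. I'll push down.

Call:
move_arm(
  plan=[0,0,0,0.002,0,0.02,0,0,0,0,0.002,0,0.028,0,0,0,0,0.002,0,0.034,0,0,0,0,0.002,0,0.04,0,0,0,0,0.002,0,0.046,0,0,0,0,0.002,0,0.052,0,0,0,0,0.002,0,0.058,0,0,0,0,0.002,0,0.064,0,0,0,0,0.002,0,0.07,0,0,0,0,0.002,0,0.075,0,0,0,0,0.002,0,0.079,0,0,0,0,0.002,0,0.079,0],
)

```text
clock: 15.85
position: [0.5417, 0.1652, 0.2261]
ee_rot: [0.842, 0.54, 0.0, 0.0]
ft_force: [-2.2, -4.3, 9.1]
grip_width: 0.001
grasp_force: 4.1
```

```bash
python3 m.py 6
```

```text
15.85 [0.5416589  0.16517618 0.22610781] yaw 65.39605283696461 [-0.63  0.38  0.31  1.82 -0.14  0.96 -0.7 ] [-2.20711322 -4.29165097  9.05226393] 0.0008198280821836929
jack tip_of 0.68 [ 5.619e-01  2.184e-01 -3.000e-04]
bar tip_of 0.58 [0.5416 0.1621 0.0458]
deck_front tip_of 0.61 [0.5445 0.1615 0.0436]
jack tip_of 0.63 [ 0.5617  0.2146 -0.0011]
saddle tip_of 0.55 [5.874e-01 3.042e-01 4.000e-04]
bar tip_of 0.6 [0.5408 0.1612 0.0374]
lift_point tip_of 0.65 [0.5999 0.3025 0.0529]
deck_front tip_of 0.81 [0.5821 0.2917 0.0814]
jack tip_of 0.83 [5.608e-01 2.159e-01 3.000e-04]
saddle tip_of 0.5 [0.5996 0.3012 0.0589]
bar tip_of 0.62 [0.5396 0.1651 0.0459]
lift_point tip_of 0.47 [0.5991 0.3003 0.0516]
deck_front tip_of 0.97 [0.5828 0.2918 0.0824]
```

The press is lifting: lift point about 52 mm up, push 9 N. Now I'll go on to the hard stop.

Call:
move_arm(
  plan=[0,0,0,0,0,0.0015,0,0,0,0,0,0,0.003,0,0,0,0,0,0,0.004,0,0,0,0,0,0,0.004,0],
)

```text
clock: 17.25
position: [0.5418, 0.1654, 0.2231]
ee_rot: [0.842, 0.54, 0.001, 0.0]
ft_force: [-4.6, -2.9, 16.0]
grip_width: -0.0
grasp_force: 8.1
```

Call:
move_arm(
  plan=[0,0,0,0,0,0.0007,0,0,0,0,0,0,0.0015,0,0,0,0,0,0,0.0015,0,0,0,0,0,0,0.0015,0],
)

```text
clock: 17.75
position: [0.5419, 0.1654, 0.2225]
ee_rot: [0.842, 0.54, 0.001, -0.0]
ft_force: [-8.2, -5.2, 25.6]
grip_width: -0.0
grasp_force: 12.6
```

```bash
python3 m.py 7
```

```text
17.75 [0.54194708 0.16542744 0.22250187] yaw 65.39679890102228 [-0.63  0.38  0.31  1.83 -0.14  0.95 -0.7 ] [-8.15686305 -5.23580038 25.57656914] -0.000365360564463683
jack tip_of 0.75 [ 0.5608  0.2154 -0.    ]
bar tip_of 0.68 [0.5457 0.163  0.0409]
jack tip_of 0.73 [ 0.5572  0.2162 -0.0011]
saddle tip_of 0.56 [0.6037 0.3011 0.0533]
bar tip_of 0.69 [0.5001 0.5543 0.001 ]
lift_point tip_of 0.67 [0.6021 0.3013 0.0539]
deck_front tip_of 0.91 [0.5817 0.2911 0.0815]
jack tip_of 0.62 [5.621e-01 2.176e-01 2.000e-04]
saddle tip_of 0.66 [0.5972 0.3033 0.0569]
bar tip_of 0.48 [0.5388 0.169  0.0412]
lift_point tip_of 0.65 [0.5968 0.3009 0.0555]
deck_front tip_of 0.72 [0.5814 0.29   0.0857]
```

View pics/side7.png

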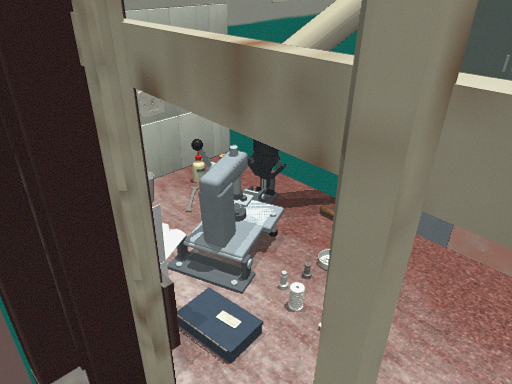

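The side view shows the press deck tilted up, with its front at about (280,205), and the gripper holding the bar down at (265,180). Nothing else has moved. The handle is at its stop, with a push of about 26 N and the lift point about 54 mm up.

```bash
python3 -c "
from workcell import manip
print(manip.hand_in())"
```

```text
the job is handed in; nothing more can be done
None
```

The job is handed in: the jack stands centred under the lift pad to within about 2–3 mm by the camera. The gripper holds its handle down at the stop with about 26 N, and the lift point is about 54 mm up.

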